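# Bolt the lid of the holding cage

### The arm

A 6-joint arm with a two-finger parallel gripper is mounted at the origin on the work surface. World frame = base frame: x ahead of the robot, y to its left, z up, the work surface at z = 0. Lengths are in m, angles in rad, forces in N, time in s.
With the tool pointing down it reaches from about 0.35 to 0.775 m from the base axis. Payload 5.5 kg.
Tool frame: the origin (TCP) lies at the very end of the fingers, on their centre line; the grasp point (between the pads) lies 19 mm behind it; z points along the fingers, y is the line along which they close (so a half turn about z gives the same grasp; the last joint's range is limited). The gripper opens to 85 mm and grips with 20 to 120 N. Pads are 22 mm wide; open, the fingers measure 114 mm over their backs; the gripper's body (76 mm by 85 mm) begins 54 mm behind the grasp point. The pads swing forward as they close: fully open they stand 13 mm farther back than shut.
Start: joints at [-1.267, 0.313, 0.046, 1.304, 0, 1.431], TCP at [0.247, -0.519, 0.231] pointing down, gripper open.
Joint ranges: [-2.76, 2.76], [-0.86, 1.69], [-1.03, 1.26], [-2.2, 2.34], [-1.47, 1.5], [-3.14, 3.14]. Speed limits (rad/s): [2.57, 2.57, 3.14, 3.14, 3.14, 3.14].

### API

Orientations are given as a 3x3 rotation matrix whose columns are the frame's x, y, z axes.
In Python, from cell import manip gives the robot as it stands.
- The arm moves only by the tool servo_tool, never from a script. Its argument "steps" is a list of rows, each a list of 3 entries, a list of its own where there are three numbers: the shift along the tool's x, y, z in mm, then the turn, a rotation vector about the tool's x, y, z in degrees, then the closure, from 0 (fully open) to 1 (shut). A call has exactly 8 rows; each row shifts and turns the commanded pose from where the row before left it, along the tool's axes as they then stand; what a row does not reach is not made up. A row lasts 1/8 s, in which the tool goes at most 62.5 mm and 10.7 degrees, less where a joint would pass 70% of its speed; a pose out of reach is approached as far as the arm can. A call is refused whole if a number of a shift passes 62.5 or a number of a turn 10.7, either way. A call with a gripper value outside its range is refused whole. The fingers move at their own pace and stop on an object; "newtons" is the grip in N (left out, the last holds). Time passes only in rows, so rows that do not move let the fingers close, or fill a call up. It gives the time, the measured TCP pose, the force, the opening and the grip force at its end, in the units of the state.
- manip.state(): the state, without advancing time (a new reading comes with each control period).
- manip.snapshot(name): name is "scene" or "side" or "wrist"; returns a dict with "pixels" (420x560x3 uint8, red, green, blue), "fov_y" (degrees; the focal length in pixels is half the picture's height over the tangent of half this angle, whatever the lens; pixels are square), "cx", "cy" (the principal point, pixels), "k1" (the pictures are not rectified: a ray, as slopes to the right and down, at radius r is drawn at 1 + k1 r^2 times it, then the intrinsics apply), "T" (4x4, takes a point from camera to world coordinates). Camera axes: x right, y down, z forward; pixel columns grow to the right and rows downward; lengths in m; the calibration is good to about 2 mm. A picture is of the moment at which its call begins. There is no depth.
- manip.finish_job(): hands the job in; it is judged then, once.
The state is a dict: "t": time; "qpos": joint angles; "qd": joint speeds; "joint_torque": joint torques, N m; "eef_pos": TCP position; "ee_rot": TCP orientation; "contact_force": force on the tool from outside, world axes, zero at the start; "torque": the same for the moment, N m; "grip_width": finger opening in m; "gripper_force": force on a finger pad.
Only numpy, scipy, OpenCV 4.12 (cv2) and the standard library are available. Lean on these libraries where they do the work, as an engineer would, in place of code of your own. Each camera call takes 0.05 s, during which the arm holds its last target. There are 200 camera calls.

### The job

The lid of the empty steel holding cage is shut but not bolted. Lift the bolt's handle out of its rear notch, slide the bolt across into the keeper as far as it will go, then turn the handle all the way down into the keeper's notch and let go. Work by feel, never bearing on the keeper or the channel with more than 12 N, and leave the bottle, the sprayer and the forceps where they are.

Things in the scene. Friction and masses are not known exactly. Their poses are not given: they have to be found in the camera images.
- cage: Stainless holding cage, 220 x 360 mm, 146 mm high, barred sides, fast on the bench. Origin at the centre of its underside, z up, y along the bolt, which shoots towards +y. Flat top: the lid covers y = -180 to 70 mm, a fixed strip y = 72 to 180. Bolt axis at x = 0, z = 172 mm. Barrel on the lid up to 187 mm high; before it an open channel, walls 16 to 23 mm beside the axis, 186 mm high.
- knob (a point): Centre of the ball knob (18 mm) on the bolt's handle, a straight flat bar, 10 mm wide along the bolt, 6 mm thick; the ball's centre is 50 mm from the bolt's axis. Handle down: it points to the cage's -x side, 75 degrees from upright, ball's centre 39 mm above the cage's flat top; upright 76 mm. Parked, it lies in the rear notch of the channel's -x wall, at y = 30 to 33 mm of the cage's frame.
- slide (a joint): How far the bolt is slid, m: 0 drawn back, growing towards the cage's +y. The handle meets the keeper's cheek (190 mm high) at 0.068 to 0.092, differing from cage to cage: the keepers were fitted by hand. Its notch, 13 mm wide for the 10 mm bar, begins right at that cheek, so the handle goes down only within 3 mm of the stop. Sliding takes about 3.5 N; over 12 N on the keeper bends it.
- turn (a joint): Turn of the handle about the bolt's axis, rad: 0 fully down in a notch (cage's -x side), 1.31 upright, at most 1.65. Away from the two notches the walls, 16 to 23 mm from the axis, hold it above about 0.5 to 0.6. It stays where it is left; turning takes about 1.5 N at the knob, and pressing down there with a wall in the way bears on the wall more than twice as hard.
- lid (a joint): Lid, rad: 0 shut, growing as it opens. It is hinged at the cage's -y end and shut by its own weight (about 1.1 kg): pulling up on the bolt by more than about 5 N lifts it.
- bolt: The bolt: steel rod 14 mm thick, 170 mm long, with a tapered nose. Origin on its axis at the foot of the handle, axes as the cage's: y along the bolt towards the keeper; the nose ends 35 mm ahead of it. The keeper's bore leaves the nose 2 mm of play all round.
- reagent_c (a point): Centre of an amber glass bottle, 62 mm across, 145 mm high, standing on the bench; leave alone.
- sprayer_c (a point): Point 64 mm up the axis of a green spray bottle with a white head, 72 mm across, 167 mm high, standing on the bench; leave alone.
- forceps_c (a point): Middle of a pair of steel artery forceps, 140 mm long, lying in the white enamel tray; leave alone.

How it is judged:
By the outcome, as a careful person would: the job done as asked, in the order asked, and still so for the second after the job is handed in, with the robot touching nothing.
It also fails if it takes over 67 s, if anything falls off the work surface, if the arm or the gripper's body presses on something with over 40 N, if the wrist force passes 120 N, or if a joint passes its speed limit or range.

## Working session

There is one attempt and no reset: what is moved stays moved. The work goes in short steps, Python scripts to look and compute and a tool call to move; the robot and the scene stay as the last step left them, time stands still between calls to the robot, and variables do not carry over. Pictures are saved under pics/ and viewed, at most 10 in all, crops included, and the job is handed in when it is done.

Besides the shell and the picture viewer there is one more tool, called as a command line: name --argument value ..., lists and objects as JSON in quotes. servo_tool: Moves the arm, as the interface text tells. Its arguments: {"type":"object","properties":{"steps":{"type":"array","items":{"type":"array"}},"newtons":{"type":"number"}},"required":["steps"]}

```bash
mkdir -p pics
python3 - <<'E'
from cell import manip
import cv2
for n in("scene","side"):
    s=manip.snapshot(n); cv2.imwrite(f"pics/{n}0.png",s["pixels"][:,:,::-1]); print(n,s["fov_y"],s["cx"],s["cy"],s["k1"],s["T"].round(3).tolist() if hasattr(s["T"],'round') else s["T"])
st=manip.state(); print(st["t"],st["eef_pos"],st["ee_rot"],st["grip_width"],st["contact_force"])
E
```

```text
scene 49.43395316208251 273.5614874608509 215.50429139021372 -0.08176702978217686 [[0.73, 0.523, -0.441, 1.102], [0.684, -0.55, 0.479, -0.613], [0.008, -0.651, -0.759, 1.036], [0.0, 0.0, 0.0, 1.0]]
side 45.687326452859665 275.89274575956284 206.4113521643546 -0.16552591187112597 [[0.947, -0.188, 0.259, 0.189], [-0.32, -0.532, 0.784, -1.191], [-0.009, -0.825, -0.564, 0.963], [0.0, 0.0, 0.0, 1.0]]
0.1 [ 0.24674319 -0.51887696  0.23051074] [[ 9.03153285e-01  4.29318003e-01 -4.42775599e-04]
 [ 4.29318154e-01 -9.03152022e-01  1.53231725e-03]
 [ 2.57957703e-04 -1.57400896e-03 -9.99998728e-01]] 0.08509692814387222 [-0.06873098 -0.74102461  0.0230961 ]
```

View pics/scene0.png

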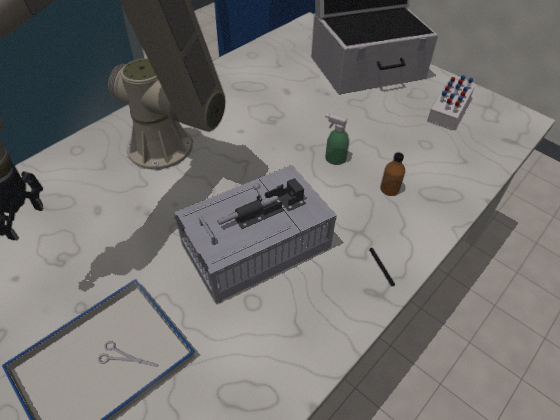

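View pics/side0.png

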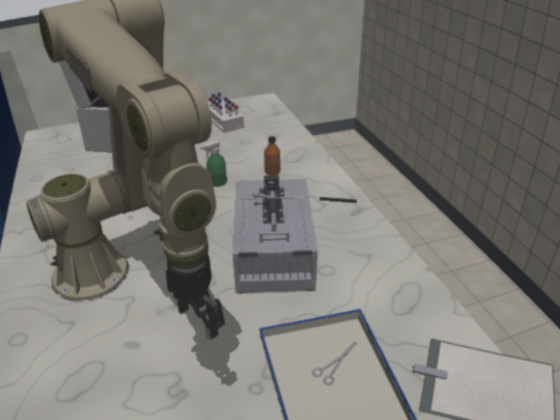

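The cage lies at the middle of both pictures. Its bolt runs away from the side camera, and the handle is on the robot's side (scene ~(255,188), side ~(258,203)). I'll enlarge both.

Run:
```python
import cv2
a=cv2.imread("pics/scene0.png")[150:300,165:345]; cv2.imwrite("pics/scene0c.png",cv2.resize(a,(720,600),interpolation=cv2.INTER_CUBIC))
a=cv2.imread("pics/side0.png")[170:300,220:330]; cv2.imwrite("pics/side0c.png",cv2.resize(a,None,fx=4.6,fy=4.6,interpolation=cv2.INTER_CUBIC))
```

```text
(no output)
```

View pics/scene0c.png

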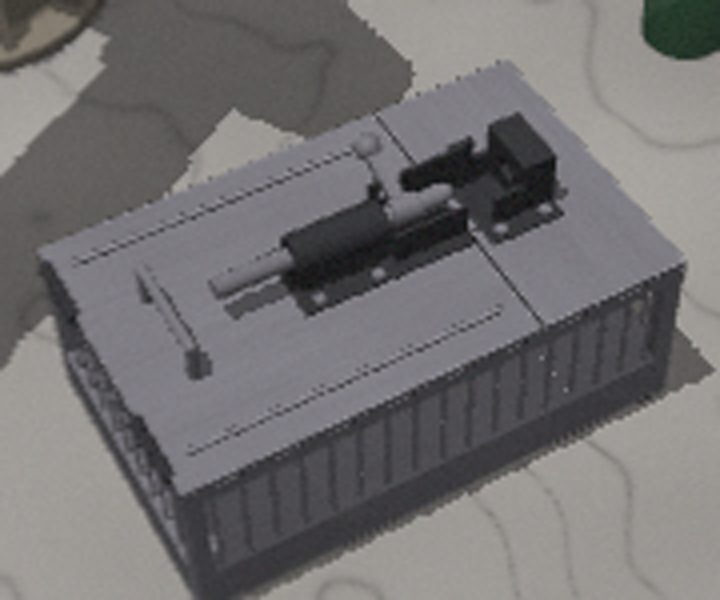

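View pics/side0c.png

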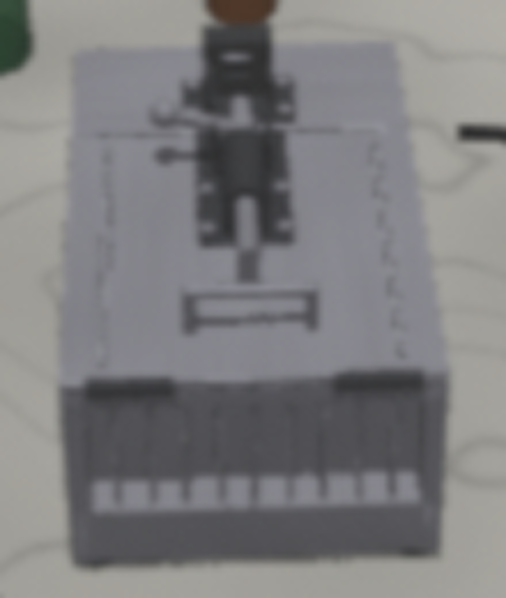

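Scene crop (4x, origin 165,150): the top's corners are at (40,255), (183,492), (683,262) and (510,65), and the knob is at (368,144). Side crop (4.6x, origin 220,170): corners are at (75,50), (395,45), (62,383) and (447,375), and the knob is at (163,113), with its shadow below. The handle is down in the rear notch.

```bash
cat > h.py <<'E'
import numpy as np
from scipy.optimize import least_squares
from cell import manip
def proj(s,P):
    T=np.array(s["T"]); p=(np.atleast_2d(P)-T[:3,3])@T[:3,:3]
    u=p[:,:2]/p[:,2:]; u=u*(1+s["k1"]*(u**2).sum(1,keepdims=True))
    f=210/np.tan(np.radians(s["fov_y"]/2))
    return u*f+[s["cx"],s["cy"]]
def world(c,P):
    c_,s_=np.cos(c[2]),np.sin(c[2]); P=np.atleast_2d(P)
    return P@np.array([[c_,s_,0],[-s_,c_,0],[0,0,1]])+[c[0],c[1],0]
E
python3 - <<'E'
from h import *
S={n:manip.snapshot(n) for n in("scene","side")}
C=np.array([[-.11,-.18,.146],[.11,-.18,.146],[.11,.18,.146],[-.11,.18,.146]])
sc=np.array([[40,255],[183,492],[683,262],[510,65],[368,144]])/4+[165,150]-.375
sd=np.array([[62,383],[447,375],[395,45],[75,50],[163,113]])/4.6+[220,170]-.39
for sel in (("scene",sc),),(("side",sd),),(("scene",sc),("side",sd)):
    r=least_squares(lambda c:np.concatenate([(proj(S[n],world(c,C))-p[:4]).ravel() for n,p in sel]),[.5,-.3,0])
    print(r.x,np.degrees(r.x[2]),r.fun.round(1))
c=r.x
k=least_squares(lambda P:np.concatenate([(proj(S[n],P)-p[4:]).ravel() for n,p in sel]),[.5,-.3,.185])
print("knob",k.x,k.fun, "in cage",world([0,0,-c[2]],k.x-[c[0],c[1],0]))
kc=[-.05*np.sin(np.radians(75)),.0315,.185]
print("predicted",world(c,kc),proj(S["scene"],world(c,kc)),sc[4],proj(S["side"],world(c,kc)),sd[4])
E
```

```text
[ 0.54649334 -0.07907121 -0.28780515] -16.490020364338697 [-0.8 -1.2 -0.4  1.5  1.5  0.1 -0.3 -1.4]
[ 0.54677771 -0.0808386  -0.28891175] -16.553424127823497 [-1.1  0.7  0.9 -0.2  0.2 -1.   0.1 -0.2]
[ 0.54681874 -0.07964414 -0.28826573] -16.516409899303053 [-0.9 -1.1 -0.5  1.7  1.4  0.3 -0.3 -1.2 -1.2  0.4  0.8 -0.5  0.  -1.2
 -0.  -0.3]
knob [ 0.50876506 -0.03402177  0.18773431] [-0.04129949  0.43961715 -0.29029415 -0.39204529] in cage [[-0.04945351  0.03292164  0.18773431]]
predicted [[ 0.50947037 -0.03571374  0.185     ]] [[256.3414343  187.27416778]] [256.625 185.625] [[255.19066016 194.84278505]] [255.04478261 194.17521739]
```

servo_tool --steps '[[[0, 0, -20], [0, 0, 10.5], 0.3], [[0, 0, -20], [0, 0, 10.5], 0.3], [[0, 0, -20], [0, 0, 10.5], 0.3], [[0, 0, -10], [0, 0, 10.4], 0.3], [[8, -50, 0], [0, 0, 0], 0.3], [[10, -60, 0], [0, 0, 0], 0.3], [[10, -60, 0], [0, 0, 0], 0.3], [[10, -60, 0], [0, 0, 0], 0.3]]'

```text
t: 1.2
eef_pos: [0.349, -0.3078, 0.3012]
ee_rot: [[0.959, -0.284, 0.0], [-0.284, -0.959, -0.0], [0.0, -0.0, -1.0]]
contact_force: [0.9, 0.2, 0.1]
grip_width: 0.0598
gripper_force: 0.0
```

```bash
cat > st.py <<'E'
from h import *
c=[.5468,-.0796,-.2883]
st=manip.state(); R=np.array(st["ee_rot"]); Xc=np.array([np.cos(c[2]),np.sin(c[2]),0]);Yc=np.array([-Xc[1],Xc[0],0])
d=np.array(st["eef_pos"])-[c[0],c[1],0]; F=np.array(st["contact_force"])
print("t",st["t"],"cage mm",(1e3*np.array([d@Xc,d@Yc,d[2]])).round(2),"F cage",np.round([F@Xc,F@Yc,F[2]],2),"q",np.round(st["qpos"],2),"w",round(st["grip_width"]*1e3,1),"gf",st["gripper_force"])
print("yaw err deg",np.degrees(np.arctan2(R[1,0],R[0,0])-c[2]).round(2),"z",R[:,2].round(3))
E
python3 st.py
```

```text
t 1.2 cage mm [-124.77 -275.05  301.19] F cage [0.82 0.46 0.08] q [-0.9   0.09 -0.07  1.42  0.    2.53] w 59.8 gf 0.0
yaw err deg 0.01 z [ 0. -0. -1.]
```

servo_tool --steps '[[[0, 0, 0], [0, 0, -10.6], 0.4], [[0, 0, 0], [0, 0, -10.6], 0.4], [[0, 0, 0], [0, 0, -10.6], 0.4], [[0, 0, 0], [0, 0, -10.6], 0.4], [[0, 0, 0], [0, 0, -10.6], 0.4], [[0, 0, 0], [0, 0, -10.6], 0.4], [[0, 0, 0], [0, 0, -10.6], 0.4], [[0, 0, 0], [0, 0, -10.6], 0.4]]'

```text
t: 2.2
eef_pos: [0.3485, -0.3094, 0.3012]
ee_rot: [[0.364, 0.932, -0.0], [0.932, -0.364, 0.0], [0.0, -0.0, -1.0]]
contact_force: [0.8, -0.6, 0.6]
grip_width: 0.0511
gripper_force: 0.0
```

servo_tool --steps '[[[0, 0, 0], [0, 0, -10.6], 0.4], [[0, 0, 0], [0, 0, -10.6], 0.4], [[0, 0, 0], [0, 0, -10.6], 0.4], [[0, 0, 0], [0, 0, -10.6], 0.4], [[0, 0, 0], [0, 0, -10.6], 0.4], [[0, 0, 0], [0, 0, -10.6], 0.4], [[0, 0, 0], [0, 0, -10.6], 0.4], [[0, 0, 0], [0, 0, -10.6], 0.4]]'

```text
t: 3.2
eef_pos: [0.3484, -0.3094, 0.3012]
ee_rot: [[-0.895, 0.447, -0.0], [0.447, 0.895, 0.0], [0.0, 0.0, -1.0]]
contact_force: [-0.2, -0.0, -0.1]
grip_width: 0.0513
gripper_force: 0.0
```

servo_tool --steps '[[[0, 0, 0], [0, 0, -10.4], 0.4], [[-12, 50, 0], [0, 0, 0], 0.4], [[-12, 50, 0], [0, 0, 0], 0.4], [[-12, 50, 0], [0, 0, 0], 0.4], [[-12, 50, 0], [0, 0, 0], 0.4], [[-12, 50, 0], [0, 0, 0], 0.4], [[0, 0, 0], [0, 0, 0], 0.4], [[0, 0, 0], [0, 0, 0], 0.4]]'

```text
t: 4.2
eef_pos: [0.4768, -0.0867, 0.3011]
ee_rot: [[-0.959, 0.283, -0.001], [0.283, 0.959, -0.0], [0.001, -0.0, -1.0]]
contact_force: [0.2, 0.5, 0.5]
grip_width: 0.0515
gripper_force: 0.0
```

```bash
python3 st.py
python3 - <<'E'
from h import *
import cv2
s=manip.snapshot("wrist"); np.save("w.npy",s,allow_pickle=True); cv2.imwrite("pics/w1.png",cv2.resize(s["pixels"][:,:,::-1],(800,600),interpolation=cv2.INTER_CUBIC))
c=[.5468,-.0796,-.2883]
print((proj(s,world(c,[[-.048,.0315,.185],[0,.072,.146],[-.02,.1,.19]]))*800/560).round())
E
```

```text
t 4.2 cage mm [-65.12 -26.77 301.06] F cage [0.09 0.53 0.48] q [-0.35  0.13 -0.02  1.42 -0.   -0.06] w 51.5 gf 0.0
yaw err deg 180.1 z [-0.001 -0.    -1.   ]
[[488. 319.]
 [527. 362.]
 [592. 363.]]
```

View pics/w1.png

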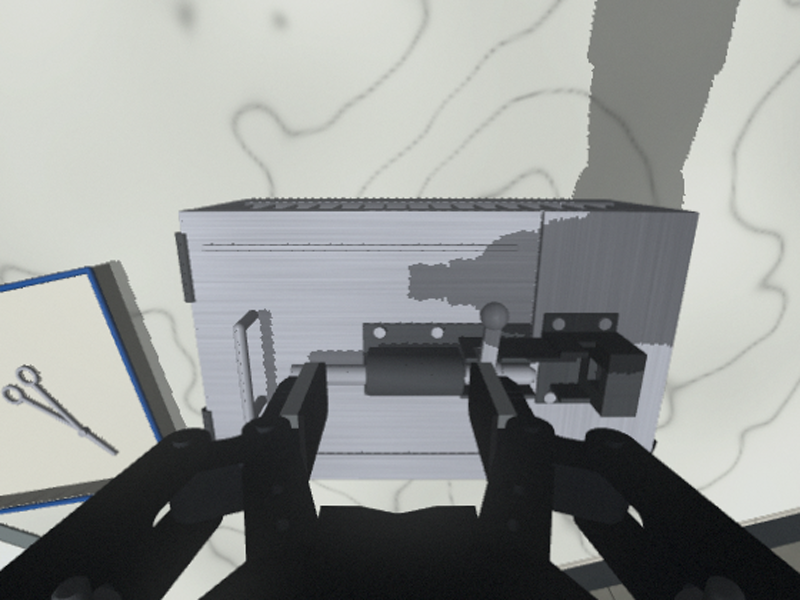

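The wrist picture shows the knob at (495,316) in the 800-wide view and the seam at about x=541. The cage's -x top corners are at (183,211) and (697,212), and the keeper tower is at (590–645, 335–415). Next I'll enlarge the keeper and refit.

Run:
```python
from h import *
import cv2
s=np.load("w.npy",allow_pickle=True).item(); k=560/800
a=s["pixels"][205:300,310:460,::-1]; a=cv2.convertScaleAbs(a,alpha=2.0); cv2.imwrite("pics/w1c.png",cv2.resize(a,None,fx=5.2,fy=5.2,interpolation=cv2.INTER_CUBIC))
c=[.5468,-.0796,-.2883]
print((proj(s,world(c,[[-.11,-.18,.146],[-.11,.18,.146],[-.11,.071,.146]]))/k).round(1))
S={n:manip.snapshot(n) for n in("scene","side")}; S["wrist"]=s
C=np.array([[-.11,-.18,.146],[.11,-.18,.146],[.11,.18,.146],[-.11,.18,.146],[-.0483,.0315,.185]])
sc=np.array([[40,255],[183,492],[683,262],[510,65],[368,144]])/4+[165,150]-.375
sd=np.array([[62,383],[447,375],[395,45],[75,50],[163,113]])/4.6+[220,170]-.39
C3=np.array([[-.11,-.18,.146],[-.11,.18,.146],[-.11,.071,.146],[-.0483,.0315,.185]]); w=np.array([[183,211],[697,212],[543,211],[495,316]])*k
f=lambda c:np.concatenate([(proj(S["scene"],world(c,C))-sc).ravel(),(proj(S["side"],world(c,C))-sd).ravel(),1.*(proj(s,world(c,C3))-w).ravel()])
r=least_squares(f,c); print(r.x,r.fun.round(1))
r=least_squares(lambda c:(proj(s,world(c,C3))-w).ravel(),c); print("wrist only",r.x,r.fun.round(1))
```

```text
[[174.  214.5]
 [695.9 216.3]
 [539.6 215. ]]
[ 0.54582488 -0.0761679  -0.28742954] [-0.1 -1.9  0.4  0.6  2.  -0.7  0.2 -2.   0.4  0.8 -1.8 -0.3 -0.  -1.2
 -0.7 -1.7 -0.7 -0.8 -0.5  0.1 -3.6  0.6  2.5  0.9  0.8  0.8 -1.6  0. ]
wrist only [ 0.54574179 -0.07552282 -0.28586449] [-3.2  0.6  3.1  0.3  1.3  0.4 -1.  -0.3]
```

View pics/w1c.png

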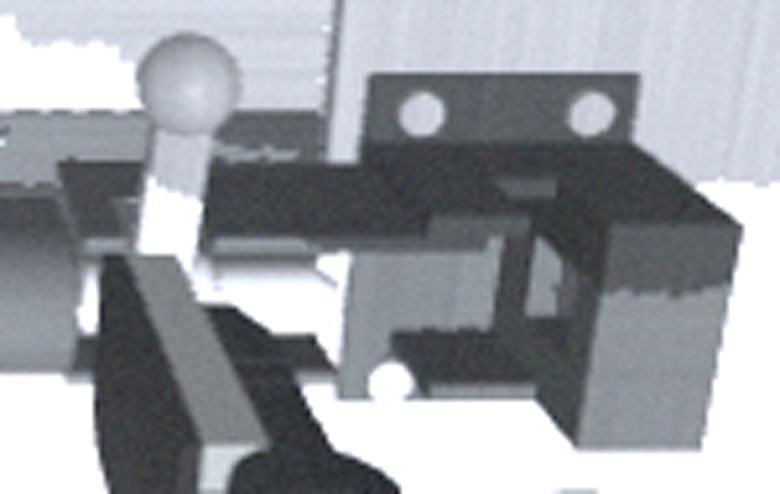

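The crop shows the keeper's tower at right: its top -x/-y corner at about (610,225) and the notch just left of it, around (500–555,187). I'll work out positions from that.

Run:
```python
from h import *
s=np.load("w.npy",allow_pickle=True).item()
S={n:manip.snapshot(n) for n in("scene","side")}
c=[.5460,-.0765,-.2875]
px={"scene":np.array([256.6,185.6]),"side":np.array([255.04,194.2])}
cr=lambda u,v:np.array([310+u/5.2-.4,205+v/5.2-.4])
kw=cr(189,84)
g=lambda P:np.concatenate([(proj(S[n],P)-px[n]).ravel() for n in S]+[(proj(s,P)-kw).ravel()])
k=least_squares(g,[.5,-.03,.185]); print("knob3",k.x,k.fun.round(2))
def at(p,z):
    r=least_squares(lambda q:(proj(s,[q[0],q[1],z])-p).ravel(),[.5,0]).x
    return r
toc=lambda r:(world([0,0,-c[2]],[r[0]-c[0],r[1]-c[1],0])[0,:2]*1e3).round(1)
kz=at(kw,.185); print("knob at z185 world",kz,toc(kz))
for n,u,v,z in [("tower top corner",610,225,.19),("tower top far",740,228,.19),("plate near corner",368,75,.148),("plate far",638,75,.148),("seam",335,100,.146),("notch l",500,180,.170),("notch r",555,180,.170),("tower low corner +x",580,450,.19)]:
    print(n,toc(at(cr(u,v),z)))
print("cam",np.array(s["T"])[:3,3])
```

```text
knob3 [ 0.50795597 -0.03151131  0.18586731] [ 0.45  0.31 -0.79 -0.27 -0.15  0.1 ]
knob at z185 world [ 0.50824595 -0.0312497 ] [-49.   32.7]
tower top corner [-24.4 108.2]
tower top far [-23.8 131.7]
plate near corner [-38.3  77.2]
plate far [-38.4 131.8]
seam [-32.3  71.8]
notch l [-24.8  96.6]
notch r [-24.8 107.1]
tower low corner +x [ 21.1 109.5]
cam [ 0.40605854 -0.06518298  0.44342766]
```

servo_tool --steps '[[[-7, 31, 0], [0, 0, 0], 0.62], [[-7, 31, 0], [0, 0, 0], 0.62], [[0, 0, 25], [0, 0, 0], 0.62], [[0, 0, 25], [0, 0, 0], 0.62], [[0, 0, 25], [0, 0, 0], 0.62], [[0, 0, 25], [0, 0, 0], 0.62], [[0, 0, 15], [0, 0, 0], 0.62], [[0, 0, 0], [0, 0, 0], 0.62]]' --newtons 20

```text
t: 5.45
eef_pos: [0.5072, -0.0317, 0.1855]
ee_rot: [[-0.959, 0.284, -0.002], [0.284, 0.959, 0.0], [0.002, -0.0, -1.0]]
contact_force: [0.1, 0.1, -0.1]
grip_width: 0.0323
gripper_force: 0.0
```

```bash
python3 st.py
python3 - <<'E'
from h import *
import cv2
s=manip.snapshot("wrist"); cv2.imwrite("pics/w2.png",cv2.resize(s["pixels"][150:420,100:460,::-1],(800,600),interpolation=cv2.INTER_CUBIC))
E
```

```text
t 5.45 cage mm [-51.6   34.67 185.46] F cage [ 0.06  0.17 -0.1 ] q [-0.22  0.21 -0.21  1.16 -0.    0.07] w 32.3 gf 0.0
yaw err deg 179.99 z [-0.002  0.    -1.   ]
```

View pics/w2.png

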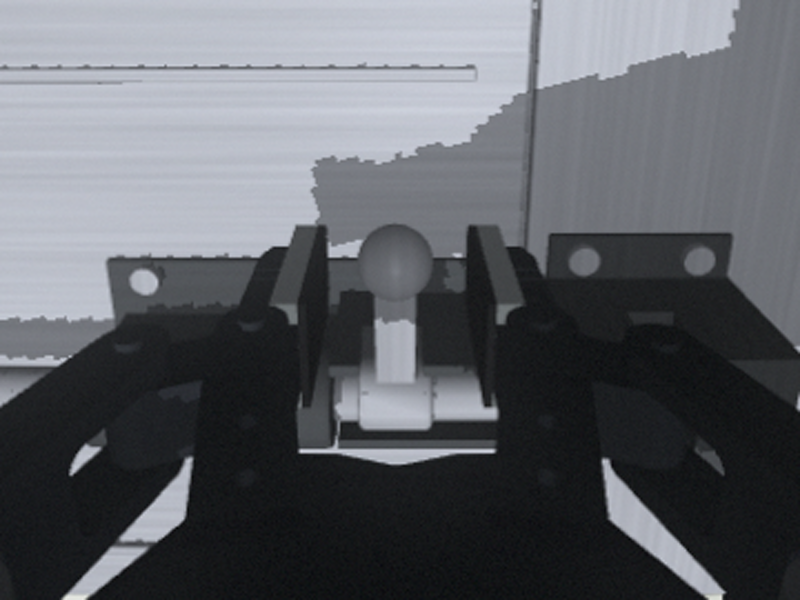

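The ball, at (396,262), sits midway between the pads, whose inner edges are at 327 and 469. I'll lower the tool and close gently, using force to check the centring.

servo_tool --steps '[[[0, -0.4, 8], [0, 0, 0], 0.65], [[0, 0, 7.5], [0, 0, 0], 0.65], [[0, 0, 0], [0, 0, 0], 0.72], [[0, 0, 0], [0, 0, 0], 0.74], [[0, 0, 0], [0, 0, 0], 0.76], [[0, 0, 0], [0, 0, 0], 0.76], [[0, 0, 0], [0, 0, 0], 0.76], [[0, 0, 0], [0, 0, 0], 0.76]]'

```text
t: 6.5
eef_pos: [0.5079, -0.0317, 0.1708]
ee_rot: [[-0.959, 0.284, 0.0], [0.284, 0.959, -0.0], [-0.0, -0.0, -1.0]]
contact_force: [-0.4, -0.2, -0.9]
grip_width: 0.0203
gripper_force: 0.0
```

```bash
python3 st.py
```

```text
t 6.5 cage mm [-50.93  34.83 170.83] F cage [-0.33 -0.31 -0.91] q [-0.22  0.21 -0.24  1.12 -0.    0.07] w 20.3 gf 0.0
yaw err deg 180.05 z [ 0. -0. -1.]
```

servo_tool --steps '[[[0, 0, 0], [0, 0, 0], 0.77], [[0, 0, 0], [0, 0, 0], 0.775], [[0, 0, 0], [0, 0, 0], 0.78], [[0, 0, 0], [0, 0, 0], 0.785], [[0, 0, 0], [0, 0, 0], 0.79], [[0, 0, 0], [0, 0, 0], 0.795], [[0, 0, 0], [0, 0, 0], 0.8], [[0, 0, 0], [0, 0, 0], 0.8]]'

```text
t: 7.5
eef_pos: [0.5078, -0.0319, 0.1708]
ee_rot: [[-0.959, 0.284, -0.0], [0.284, 0.959, -0.0], [-0.0, -0.0, -1.0]]
contact_force: [-1.0, -2.3, 0.2]
grip_width: 0.0174
gripper_force: 4.8
```

```bash
python3 st.py
```

```text
t 7.5 cage mm [-50.92  34.64 170.81] F cage [-0.35 -2.47  0.23] q [-0.22  0.21 -0.24  1.12 -0.    0.07] w 17.4 gf 4.7502171993255615
yaw err deg 180.03 z [-0. -0. -1.]
```

servo_tool --steps '[[[0, -0.1, 0], [0, 0, 0], 0.82], [[-0.8, 0, -2.6], [0, 0, 0], 0.82], [[-0.9, 0, -2.58], [0, 0, 0], 0.82], [[-1.1, 0, -2.5], [0, 0, 0], 0.82], [[-1.15, 0, -2.47], [0, 0, 0], 0.82], [[-1.35, 0, -2.38], [0, 0, 0], 0.82], [[-1.43, 0, -2.31], [0, 0, 0], 0.82], [[0, 0, 0], [0, 0, 0], 0.82]]'

```text
t: 8.5
eef_pos: [0.5145, -0.0338, 0.186]
ee_rot: [[-0.959, 0.284, 0.0], [0.284, 0.959, -0.0], [-0.0, -0.0, -1.0]]
contact_force: [-0.7, -2.9, -0.3]
grip_width: 0.0157
gripper_force: 19.6
```

```bash
python3 st.py
```

```text
t 8.5 cage mm [-44.03  34.76 185.99] F cage [ 0.18 -2.98 -0.28] q [-0.22  0.22 -0.19  1.16 -0.    0.07] w 15.7 gf 19.633531272411346
yaw err deg 180.05 z [ 0. -0. -1.]
```

Run:
```python
from h import *
import cv2
s=manip.snapshot("wrist"); a=s["pixels"][150:420,100:460,::-1]
b=manip.snapshot("side")["pixels"][150:300,190:340,::-1]
cv2.imwrite("pics/w3.png",np.hstack([cv2.resize(a,(440,330),interpolation=cv2.INTER_CUBIC),cv2.resize(b,(330,330),interpolation=cv2.INTER_CUBIC)]))
```

```text
(no output)
```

View pics/w3.png

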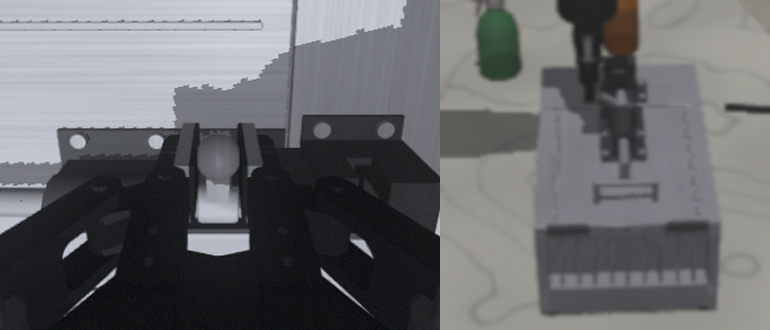

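The ball is held between the pads and the handle is rising. I'll carry on along the arc.

servo_tool --steps '[[[-1.6, 0, -2.2], [0, 0, 0], 0.82], [[-1.7, 0, -2.15], [0, 0, 0], 0.82], [[-3.7, 0, -4.0], [0, 0, 0], 0.82], [[-4.1, 0, -3.5], [0, 0, 0], 0.82], [[-4.5, 0, -3.1], [0, 0, 0], 0.82], [[-4.8, 0, -2.6], [0, 0, 0], 0.82], [[0, 0, 0], [0, 0, 0], 0.82], [[0, 0, 0], [0, 0, 0], 0.82]]'

```text
t: 9.6
eef_pos: [0.5347, -0.0398, 0.2037]
ee_rot: [[-0.959, 0.284, 0.002], [0.284, 0.959, -0.001], [-0.002, -0.0, -1.0]]
contact_force: [-0.8, -2.8, -0.1]
grip_width: 0.0156
gripper_force: 19.7
```

```bash
python3 st.py
python3 - <<'E'
from h import *
import cv2
s=manip.snapshot("wrist"); st=manip.state()
p=np.array(st["eef_pos"])+[0,0.0003,.015]
print(proj(s,p), proj(s,p+[0,0,-.01]))
g=s["pixels"]; cv2.imwrite("pics/w4.png",cv2.resize(g[200:380,170:410,::-1],(720,540),interpolation=cv2.INTER_CUBIC))
E
```

```text
t 9.6 cage mm [-22.91  34.75 203.72] F cage [ 0.05 -2.89 -0.13] q [-0.22  0.25 -0.11  1.21 -0.    0.06] w 15.6 gf 19.657436907291412
yaw err deg 180.04 z [ 0.002 -0.001 -1.   ]
[[277.4377763 280.4283431]] [[277.49112042 270.30748959]]
```

View pics/w4.png

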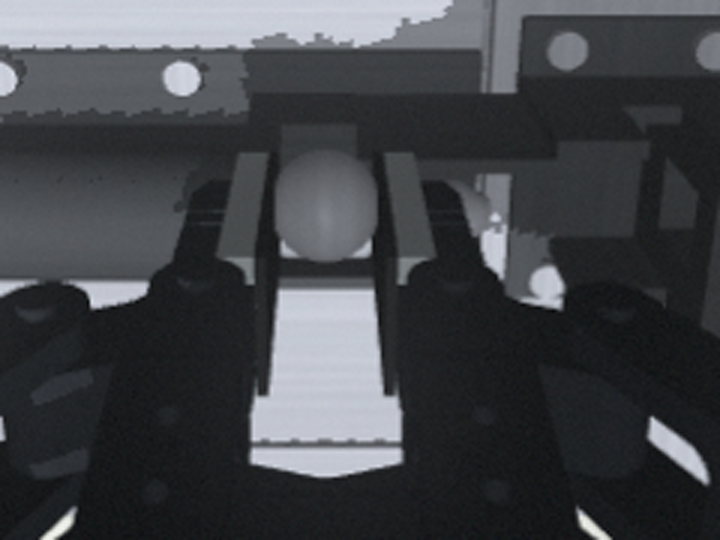

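The ball is still between the pads at about (326,208) in the crop. Comparing with the predicted pixel, it slipped a few mm, so the handle turn is ≈0.75–0.8, clear of the walls. Now I'll slide most of the way.

servo_tool --steps '[[[0, 6, 0], [0, 0, 0], 0.82], [[0, 9, 0], [0, 0, 0], 0.82], [[0, 10, 0], [0, 0, 0], 0.82], [[0, 10, 0], [0, 0, 0], 0.82], [[0, 10, 0], [0, 0, 0], 0.82], [[0, 9, 0], [0, 0, 0], 0.82], [[0, 6, 0], [0, 0, 0], 0.82], [[0, 2, 0], [0, 0, 0], 0.82]]'

```text
t: 10.65
eef_pos: [0.5515, 0.0204, 0.2031]
ee_rot: [[-0.959, 0.283, -0.0], [0.283, 0.959, 0.0], [0.0, -0.0, -1.0]]
contact_force: [-1.6, -3.2, 1.2]
grip_width: 0.0161
gripper_force: 19.7
```

```bash
python3 st.py
python3 - <<'E'
from h import *
import cv2
s=manip.snapshot("wrist"); st=manip.state()
print(proj(s,np.array(st["eef_pos"])+[0,0,.015]))
g=s["pixels"]; cv2.imwrite("pics/w5.png",cv2.resize(g[200:380,170:410,::-1],(720,540),interpolation=cv2.INTER_CUBIC))
E
```

```text
t 10.65 cage mm [-23.97  97.23 203.13] F cage [-0.64 -3.5   1.18] q [-0.11  0.28 -0.07  1.22  0.    0.18] w 16.1 gf 19.69682604074478
yaw err deg 180.08 z [-0.  0. -1.]
[[276.96447053 280.89559158]]
```

servo_tool --steps '[[[0, 0.5, 0], [0, 0, 0], 0.82], [[0, 0.5, 0], [0, 0, 0], 0.82], [[0, 0.5, 0], [0, 0, 0], 0.82], [[0, 0.5, 0], [0, 0, 0], 0.82], [[0, 0.5, 0], [0, 0, 0], 0.82], [[0, 0.5, 0], [0, 0, 0], 0.82], [[0, 0.5, 0], [0, 0, 0], 0.82], [[0, 0, 0], [0, 0, 0], 0.82]]'

```text
t: 11.7
eef_pos: [0.5524, 0.0234, 0.2032]
ee_rot: [[-0.959, 0.283, -0.0], [0.283, 0.959, 0.0], [0.0, -0.0, -1.0]]
contact_force: [-1.8, -1.4, 0.8]
grip_width: 0.016
gripper_force: 19.7
```

servo_tool --steps '[[[0, 0.14, 0], [0, 0, 0], 0.82], [[0, 0.14, 0], [0, 0, 0], 0.82], [[0, 0.14, 0], [0, 0, 0], 0.82], [[0, 0.14, 0], [0, 0, 0], 0.82], [[0, 0.14, 0], [0, 0, 0], 0.82], [[0, 0.14, 0], [0, 0, 0], 0.82], [[0, 0.14, 0], [0, 0, 0], 0.82], [[0, 0, 0], [0, 0, 0], 0.82]]'

```text
t: 12.7
eef_pos: [0.5527, 0.0243, 0.2032]
ee_rot: [[-0.959, 0.283, -0.0], [0.283, 0.959, -0.0], [0.0, -0.0, -1.0]]
contact_force: [-2.3, -2.2, 1.2]
grip_width: 0.016
gripper_force: 19.7
```

```bash
python3 st.py
```

```text
t 12.7 cage mm [-23.91 101.26 203.17] F cage [-1.56 -2.78  1.17] q [-0.1   0.28 -0.07  1.22 -0.    0.19] w 16.0 gf 19.703117609024048
yaw err deg 180.05 z [-0. -0. -1.]
```

servo_tool --steps '[[[0, 0.14, 0], [0, 0, 0], 0.82], [[0, 0.14, 0], [0, 0, 0], 0.82], [[0, 0.14, 0], [0, 0, 0], 0.82], [[0, 0.14, 0], [0, 0, 0], 0.82], [[0, 0.14, 0], [0, 0, 0], 0.82], [[0, 0.14, 0], [0, 0, 0], 0.82], [[0, 0.14, 0], [0, 0, 0], 0.82], [[0, 0, 0], [0, 0, 0], 0.82]]'

```text
t: 13.7
eef_pos: [0.5529, 0.0252, 0.2031]
ee_rot: [[-0.959, 0.284, -0.0], [0.284, 0.959, 0.0], [0.0, -0.0, -1.0]]
contact_force: [-4.0, -2.9, 0.7]
grip_width: 0.0164
gripper_force: 19.7
```

servo_tool --steps '[[[0.3, 0.14, 0], [0, 0, 0], 0.82], [[0, 0.14, 0], [0, 0, 0], 0.82], [[0, 0.14, 0], [0, 0, 0], 0.82], [[0, 0.14, 0], [0, 0, 0], 0.82], [[0, 0.14, 0], [0, 0, 0], 0.82], [[0, 0.14, 0], [0, 0, 0], 0.82], [[0, 0.14, 0], [0, 0, 0], 0.82], [[0, 0, 0], [0, 0, 0], 0.82]]'

```text
t: 14.7
eef_pos: [0.5532, 0.0262, 0.2032]
ee_rot: [[-0.959, 0.284, 0.0], [0.284, 0.959, -0.0], [-0.0, -0.0, -1.0]]
contact_force: [-0.8, -2.7, -0.5]
grip_width: 0.0161
gripper_force: 19.7
```

```bash
python3 st.py
```

```text
t 14.7 cage mm [-23.98 103.21 203.2 ] F cage [-0.02 -2.87 -0.52] q [-0.1   0.28 -0.07  1.22 -0.    0.19] w 16.1 gf 19.658370316028595
yaw err deg 180.05 z [ 0. -0. -1.]
```

servo_tool --steps '[[[0, 0.14, 0], [0, 0, 0], 0.82], [[0, 0.14, 0], [0, 0, 0], 0.82], [[0, 0.14, 0], [0, 0, 0], 0.82], [[0, 0.14, 0], [0, 0, 0], 0.82], [[0, 0.14, 0], [0, 0, 0], 0.82], [[0, 0.14, 0], [0, 0, 0], 0.82], [[0, 0.14, 0], [0, 0, 0], 0.82], [[0, 0, 0], [0, 0, 0], 0.82]]'

```text
t: 15.7
eef_pos: [0.5534, 0.0271, 0.2032]
ee_rot: [[-0.959, 0.284, 0.0], [0.284, 0.959, -0.0], [-0.0, -0.0, -1.0]]
contact_force: [-0.3, -2.8, -1.2]
grip_width: 0.016
gripper_force: 19.6
```

servo_tool --steps '[[[0, 0.14, 0], [0, 0, 0], 0.82], [[0, 0.14, 0], [0, 0, 0], 0.82], [[0, 0.14, 0], [0, 0, 0], 0.82], [[0, 0.14, 0], [0, 0, 0], 0.82], [[0, 0.14, 0], [0, 0, 0], 0.82], [[0, 0.14, 0], [0, 0, 0], 0.82], [[0, 0.14, 0], [0, 0, 0], 0.82], [[0, 0, 0], [0, 0, 0], 0.82]]'

```text
t: 16.7
eef_pos: [0.5535, 0.0281, 0.2032]
ee_rot: [[-0.959, 0.284, 0.0], [0.284, 0.959, -0.0], [-0.0, -0.0, -1.0]]
contact_force: [0.5, -2.8, -2.4]
grip_width: 0.016
gripper_force: 19.6
```

servo_tool --steps '[[[0, 0.14, 0.3], [0, 0, 0], 0.82], [[0, 0.14, 0], [0, 0, 0], 0.82], [[0, 0.14, 0], [0, 0, 0], 0.82], [[0, 0.14, 0], [0, 0, 0], 0.82], [[0, 0.14, 0], [0, 0, 0], 0.82], [[0, 0.14, 0], [0, 0, 0], 0.82], [[0, 0.14, 0], [0, 0, 0], 0.82], [[0, 0, 0], [0, 0, 0], 0.82]]'

```text
t: 17.7
eef_pos: [0.5536, 0.0288, 0.2029]
ee_rot: [[-0.959, 0.284, -0.0], [0.284, 0.959, -0.001], [0.0, -0.001, -1.0]]
contact_force: [-2.2, -4.5, 2.2]
grip_width: 0.0161
gripper_force: 19.8
```

servo_tool --steps '[[[0, 0.1, 0], [0, 0, 0], 0.82], [[0, 0.1, 0], [0, 0, 0], 0.82], [[0, 0.1, 0], [0, 0, 0], 0.82], [[0, 0.1, 0], [0, 0, 0], 0.82], [[0, 0, 0], [0, 0, 0], 0.82], [[0, 0, 0], [0, 0, 0], 0.82], [[0, 0, 0], [0, 0, 0], 0.82], [[0, 0, 0], [0, 0, 0], 0.82]]'

```text
t: 18.7
eef_pos: [0.5536, 0.0289, 0.2029]
ee_rot: [[-0.959, 0.284, -0.0], [0.284, 0.959, -0.001], [0.0, -0.001, -1.0]]
contact_force: [-3.2, -5.5, 1.8]
grip_width: 0.0161
gripper_force: 19.9
```

```bash
python3 st.py
```

```text
t 18.7 cage mm [-24.28 105.93 202.91] F cage [-1.52 -6.23  1.75] q [-0.09  0.28 -0.06  1.22 -0.    0.2 ] w 16.1 gf 19.864990711212158
yaw err deg 180.02 z [-0.    -0.001 -1.   ]
```

servo_tool --steps '[[[0, 0.1, 0], [0, 0, 0], 0.82], [[0, 0.1, 0], [0, 0, 0], 0.82], [[0, 0.1, 0], [0, 0, 0], 0.82], [[0, 0.1, 0], [0, 0, 0], 0.82], [[0, 0, 0], [0, 0, 0], 0.82], [[0, 0, 0], [0, 0, 0], 0.82], [[0, 0, 0], [0, 0, 0], 0.82], [[0, 0, 0], [0, 0, 0], 0.82]]'

```text
t: 19.7
eef_pos: [0.5536, 0.0289, 0.2029]
ee_rot: [[-0.959, 0.284, -0.001], [0.284, 0.959, -0.002], [0.0, -0.002, -1.0]]
contact_force: [-3.0, -6.5, 2.4]
grip_width: 0.0159
gripper_force: 19.9
```

```bash
python3 st.py
```

```text
t 19.7 cage mm [-24.29 105.96 202.93] F cage [-1.02 -7.12  2.45] q [-0.09  0.28 -0.06  1.22 -0.    0.2 ] w 15.9 gf 19.915481507778168
yaw err deg 180.01 z [-0.001 -0.002 -1.   ]
```

Run:
```python
from h import *
import cv2
s=manip.snapshot("wrist")
cv2.imwrite("pics/w6.png",cv2.resize(cv2.convertScaleAbs(s["pixels"][180:380,170:436,::-1],alpha=1.7),(798,600),interpolation=cv2.INTER_CUBIC))
```

```text
(no output)
```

View pics/w6.png

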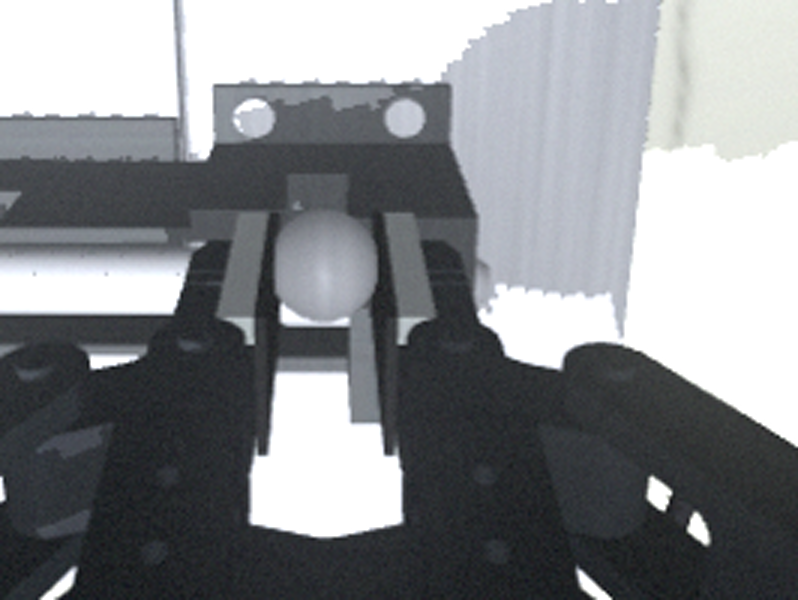

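The ball sits over the keeper's notch (edges at about 287–348, cheek at ~350). More push brings no travel at ~71 mm, with a net ~3.5 N on the keeper, and the camera had predicted about 70.7. That is the stop. Next: the handle's actual angle.

Run:
```python
from h import *
s=manip.snapshot("wrist"); st=manip.state(); c=-.2875
Xc=np.array([np.cos(c),np.sin(c),0]);Yc=np.array([-Xc[1],Xc[0],0])
p=np.array(st["eef_pos"]); k0=np.array([.5079,-.0317,.185])  # knob parked, phi 75
ax=k0+.05*np.sin(np.radians(75))*Xc; ax[2]=.172
y=(p-ax)@Yc
for ph in range(10,61,5):
    a=np.radians(ph); b=ax-.05*np.sin(a)*Xc+.05*np.cos(a)*np.array([0,0,1])+y*Yc
    d=b-p; print(ph,proj(s,b).round(1),"rel tcp x,z mm",(1e3*d@Xc).round(1),(1e3*d[2]).round(1))
```

```text
10 [[276.7 308.2]] rel tcp x,z mm 12.9 18.3
15 [[276.7 299.4]] rel tcp x,z mm 8.7 17.4
20 [[276.7 290.3]] rel tcp x,z mm 4.5 16.1
25 [[276.8 281.1]] rel tcp x,z mm 0.5 14.4
30 [[276.8 271.8]] rel tcp x,z mm -3.4 12.4
35 [[276.8 262.7]] rel tcp x,z mm -7.1 10.1
40 [[276.8 253.9]] rel tcp x,z mm -10.5 7.4
45 [[276.9 245.4]] rel tcp x,z mm -13.8 4.5
50 [[276.9 237.5]] rel tcp x,z mm -16.7 1.2
55 [[276.9 230.1]] rel tcp x,z mm -19.4 -2.2
60 [[277.  223.4]] rel tcp x,z mm -21.7 -5.9
```

servo_tool --steps '[[[0, -0.6, 0], [0, 0, 0], 0.83], [[0, -0.5, 0], [0, 0, 0], 0.84], [[0, 0, 0], [0, 0, 0], 0.84], [[2.2, 0, 1.4], [0, 0, 0], 0.84], [[2.1, 0, 1.6], [0, 0, 0], 0.84], [[2.0, 0, 1.7], [0, 0, 0], 0.84], [[0, 0, 0], [0, 0, 0], 0.84], [[0, 0, 0], [0, 0, 0], 0.84]]' --newtons 28

```text
t: 20.8
eef_pos: [0.5476, 0.0306, 0.1983]
ee_rot: [[-0.959, 0.284, 0.0], [0.284, 0.959, -0.0], [-0.0, -0.0, -1.0]]
contact_force: [-2.9, -3.7, 5.9]
grip_width: 0.0156
gripper_force: 27.4
```

```bash
python3 st.py
```

```text
t 20.8 cage mm [-30.59 105.83 198.33] F cage [-1.74 -4.35  5.86] q [-0.09  0.27 -0.09  1.21 -0.    0.2 ] w 15.6 gf 27.397790551185608
yaw err deg 180.05 z [ 0. -0. -1.]
```

servo_tool --steps '[[[0.3, -0.3, -0.4], [0, 0, 0], 0.84], [[1.9, 0, 1.7], [0, 0, 0], 0.84], [[0, 0, 0], [0, 0, 0], 0.84], [[1.8, 0, 1.8], [0, 0, 0], 0.84], [[0, 0, 0], [0, 0, 0], 0.84], [[0, 0, 0], [0, 0, 0], 0.84], [[0, 0, 0], [0, 0, 0], 0.84], [[0, 0, 0], [0, 0, 0], 0.84]]'

```text
t: 21.8
eef_pos: [0.5437, 0.0316, 0.1949]
ee_rot: [[-0.959, 0.283, -0.0], [0.283, 0.959, 0.0], [0.0, 0.0, -1.0]]
contact_force: [-0.2, -1.5, 1.8]
grip_width: 0.0159
gripper_force: 27.4
```

```bash
python3 st.py
python3 - <<'E'
from h import *
import cv2
s=manip.snapshot("wrist"); st=manip.state(); c=-.2875
g=s["pixels"][:,:,0].astype(int); print([ (r,g[r,272:286].mean().round()) for r in range(235,312,3)])
Xc=np.array([np.cos(c),np.sin(c),0]);Yc=np.array([-Xc[1],Xc[0],0])
p=np.array(st["eef_pos"]); k0=np.array([.5079,-.0317,.185]); ax=k0+.05*np.sin(np.radians(75))*Xc; ax[2]=.172
y=(p-ax)@Yc
for ph in range(35,56,5):
    a=np.radians(ph); b=ax-.05*np.sin(a)*Xc+.05*np.cos(a)*np.array([0,0,1])+y*Yc
    d=b-p; print(ph,proj(s,b).round(1),"rel tcp x,z mm",(1e3*d@Xc).round(1),(1e3*d[2]).round(1))
E
```

```text
t 21.8 cage mm [-34.6  105.72 194.92] F cage [ 0.26 -1.53  1.75] q [-0.09  0.27 -0.11  1.2   0.    0.2 ] w 15.9 gf 27.444776594638824
yaw err deg 180.05 z [-0.  0. -1.]
[(235, np.float64(55.0)), (238, np.float64(53.0)), (241, np.float64(53.0)), (244, np.float64(52.0)), (247, np.float64(37.0)), (250, np.float64(37.0)), (253, np.float64(63.0)), (256, np.float64(72.0)), (259, np.float64(79.0)), (262, np.float64(86.0)), (265, np.float64(90.0)), (268, np.float64(95.0)), (271, np.float64(99.0)), (274, np.float64(102.0)), (277, np.float64(101.0)), (280, np.float64(99.0)), (283, np.float64(97.0)), (286, np.float64(90.0)), (289, np.float64(108.0)), (292, np.float64(132.0)), (295, np.float64(138.0)), (298, np.float64(173.0)), (301, np.float64(177.0)), (304, np.float64(170.0)), (307, np.float64(157.0)), (310, np.float64(59.0))]
35 [[276.8 290.3]] rel tcp x,z mm 3.3 18.0
40 [[276.9 280.8]] rel tcp x,z mm -0.2 15.4
45 [[276.9 271.8]] rel tcp x,z mm -3.4 12.4
50 [[276.9 263.2]] rel tcp x,z mm -6.4 9.2
55 [[276.9 255.2]] rel tcp x,z mm -9.0 5.8
```

servo_tool --steps '[[[0.9, 0, 1.0], [0, 0, 0], 0.84], [[0.8, 0, 1.0], [0, 0, 0], 0.84], [[0.8, 0, 1.0], [0, 0, 0], 0.84], [[0.8, 0, 1.0], [0, 0, 0], 0.84], [[0, 0, 0], [0, 0, 0], 0.84], [[0, 0, 0], [0, 0, 0], 0.84], [[0, 0, 0], [0, 0, 0], 0.84], [[0, 0, 0], [0, 0, 0], 0.84]]'

```text
t: 22.85
eef_pos: [0.5403, 0.0325, 0.1909]
ee_rot: [[-0.959, 0.283, -0.001], [0.283, 0.959, 0.0], [0.001, 0.0, -1.0]]
contact_force: [-1.9, 1.7, 4.1]
grip_width: 0.0161
gripper_force: 27.9
```

```bash
python3 st.py
```

```text
t 22.85 cage mm [-38.1  105.62 190.92] F cage [-2.35  1.09  4.06] q [-0.09  0.26 -0.12  1.19  0.    0.2 ] w 16.1 gf 27.90310800075531
yaw err deg 180.06 z [-0.001  0.    -1.   ]
```

servo_tool --steps '[[[0.35, 0, -0.3], [0, 0, 0], 0.84], [[0.9, 0, 1.05], [0, 0, 0], 0.84], [[0.85, 0, 1.05], [0, 0, 0], 0.84], [[0.8, 0, 1.1], [0, 0, 0], 0.84], [[0.8, 0, 1.1], [0, 0, 0], 0.84], [[0.75, 0, 1.1], [0, 0, 0], 0.84], [[0.75, 0, 1.1], [0, 0, 0], 0.84], [[0, 0, 0], [0, 0, 0], 0.84]]'

```text
t: 23.85
eef_pos: [0.5354, 0.0339, 0.1846]
ee_rot: [[-0.959, 0.284, -0.0], [0.284, 0.959, 0.0], [0.0, 0.0, -1.0]]
contact_force: [0.0, 1.3, 1.5]
grip_width: 0.0156
gripper_force: 28.2
```

```bash
python3 st.py
```

```text
t 23.85 cage mm [-43.2  105.55 184.64] F cage [-0.33  1.26  1.46] q [-0.09  0.26 -0.14  1.17  0.    0.2 ] w 15.6 gf 28.242958188056946
yaw err deg 180.05 z [-0.  0. -1.]
```

servo_tool --steps '[[[0.8, 0, 1.6], [0, 0, 0], 0.84], [[0.75, 0, 1.6], [0, 0, 0], 0.84], [[0.7, 0, 1.6], [0, 0, 0], 0.84], [[0.65, 0, 1.6], [0, 0, 0], 0.84], [[0.6, 0, 1.6], [0, 0, 0], 0.84], [[0.5, 0, 1.2], [0, 0, 0], 0.84], [[0, 0, 0], [0, 0, 0], 0.84], [[0, 0, 0], [0, 0, 0], 0.84]]'

```text
t: 24.85
eef_pos: [0.5316, 0.035, 0.1754]
ee_rot: [[-0.959, 0.283, -0.0], [0.283, 0.959, 0.0], [0.0, -0.0, -1.0]]
contact_force: [-0.9, 2.9, 1.3]
grip_width: 0.0159
gripper_force: 28.9
```

```bash
python3 st.py
```

```text
t 24.85 cage mm [-47.1  105.54 175.37] F cage [-1.73  2.53  1.26] q [-0.09  0.26 -0.17  1.14  0.    0.2 ] w 15.9 gf 28.876043558120728
yaw err deg 180.05 z [-0.  0. -1.]
```

servo_tool --steps '[[[0.2, 0.15, 0.3], [0, 0, 0], 0.84], [[0.1, 0, 0.3], [0, 0, 0], 0.84], [[0.1, 0, 0.3], [0, 0, 0], 0.84], [[0.1, 0, 0.3], [0, 0, 0], 0.84], [[0.1, 0, 0.3], [0, 0, 0], 0.84], [[0, 0, 0], [0, 0, 0], 0.84], [[0, 0, 0], [0, 0, 0], 0.84], [[0, 0, 0], [0, 0, 0], 0.84]]'

```text
t: 25.85
eef_pos: [0.5313, 0.0351, 0.1742]
ee_rot: [[-0.959, 0.284, 0.0], [0.284, 0.959, -0.0], [-0.0, -0.0, -1.0]]
contact_force: [-1.4, 0.7, 3.6]
grip_width: 0.0158
gripper_force: 29.0
```

```bash
python3 st.py
```

```text
t 25.85 cage mm [-47.5  105.56 174.17] F cage [-1.51  0.31  3.58] q [-0.08  0.26 -0.17  1.14 -0.    0.2 ] w 15.8 gf 29.01516616344452
yaw err deg 180.04 z [ 0. -0. -1.]
```

servo_tool --steps '[[[0.1, 0, 0.1], [0, 0, 0], 0.84], [[0, 0, 0.1], [0, 0, 0], 0.84], [[0, 0, 0.1], [0, 0, 0], 0.84], [[0, 0, 0], [0, 0, 0], 0.84], [[0, 0, 0], [0, 0, 0], 0.84], [[0, 0, 0], [0, 0, 0], 0.84], [[0, 0, 0], [0, 0, 0], 0.84], [[0, 0, 0], [0, 0, 0], 0.84]]'

```text
t: 26.85
eef_pos: [0.5312, 0.0352, 0.1739]
ee_rot: [[-0.959, 0.284, 0.0], [0.284, 0.959, -0.0], [-0.0, -0.0, -1.0]]
contact_force: [-0.8, 0.0, 3.6]
grip_width: 0.016
gripper_force: 29.0
```

```bash
python3 st.py
python3 - <<'E'
from h import *
s=manip.snapshot("wrist"); st=manip.state(); c=-.2875
g=s["pixels"][:,:,0].astype(int); print([ (r,int(g[r,272:286].mean())) for r in range(235,312,2)])
Xc=np.array([np.cos(c),np.sin(c),0]);Yc=np.array([-Xc[1],Xc[0],0])
p=np.array(st["eef_pos"]); k0=np.array([.5079,-.0317,.185]); ax=k0+.05*np.sin(np.radians(75))*Xc; ax[2]=.172
y=(p-ax)@Yc
for ph in range(60,81,5):
    a=np.radians(ph); b=ax-.05*np.sin(a)*Xc+.05*np.cos(a)*np.array([0,0,1])+y*Yc
    d=b-p; print(ph,proj(s,b).round(1),"rel tcp x,z mm",(1e3*d@Xc).round(1),(1e3*d[2]).round(1))
E
```

```text
t 26.85 cage mm [-47.65 105.64 173.86] F cage [-0.81 -0.19  3.63] q [-0.08  0.26 -0.18  1.14 -0.    0.2 ] w 16.0 gf 29.013372659683228
yaw err deg 180.05 z [ 0. -0. -1.]
[(235, 107), (237, 106), (239, 105), (241, 105), (243, 105), (245, 105), (247, 105), (249, 104), (251, 104), (253, 104), (255, 104), (257, 39), (259, 57), (261, 64), (263, 70), (265, 74), (267, 78), (269, 82), (271, 85), (273, 87), (275, 91), (277, 95), (279, 98), (281, 99), (283, 100), (285, 99), (287, 96), (289, 95), (291, 92), (293, 90), (295, 85), (297, 92), (299, 92), (301, 92), (303, 92), (305, 92), (307, 107), (309, 143), (311, 151)]
60 [[276.7 293.3]] rel tcp x,z mm 1.6 23.1
65 [[276.8 284.9]] rel tcp x,z mm -0.4 19.3
70 [[276.8 277.3]] rel tcp x,z mm -2.1 15.2
75 [[276.8 270.6]] rel tcp x,z mm -3.4 11.1
80 [[276.9 264.8]] rel tcp x,z mm -4.3 6.8
```

servo_tool --steps '[[[0.1, 0, 0.3], [0, 0, 0], 0.84], [[0.1, 0, 0.3], [0, 0, 0], 0.84], [[0, 0, 0.2], [0, 0, 0], 0.84], [[0, 0, 0], [0, 0, 0], 0.84], [[0, 0, 0], [0, 0, 0], 0.84], [[0, 0, 0], [0, 0, 0], 0.84], [[0, 0, 0], [0, 0, 0], 0.84], [[0, 0, 0], [0, 0, 0], 0.84]]'

```text
t: 27.9
eef_pos: [0.5309, 0.0353, 0.1731]
ee_rot: [[-0.959, 0.284, -0.0], [0.284, 0.959, -0.0], [-0.0, -0.0, -1.0]]
contact_force: [-1.4, 0.5, 2.5]
grip_width: 0.0161
gripper_force: 29.1
```

```bash
cat >> st.py <<'E'
s=manip.snapshot("wrist"); c=-.2875
g=s["pixels"][:,:,0].astype(float)[245:310,274:284].mean(1); i=int(np.argmax(np.diff(g[:30]))); print("top edge row",245+i, g[i-2:i+4].round())
Xc=np.array([np.cos(c),np.sin(c),0]);Yc=np.array([-Xc[1],Xc[0],0])
p=np.array(st["eef_pos"]); k0=np.array([.5079,-.0317,.185]); ax=k0+.05*np.sin(np.radians(75))*Xc; ax[2]=.172
y=(p-ax)@Yc; v=np.array(s["T"])[:3,3]
for ph in range(67,80,4):
    a=np.radians(ph); b=ax-.05*np.sin(a)*Xc+.05*np.cos(a)*np.array([0,0,1])+y*Yc
    th=np.radians(np.arange(0,360,3)); 
    # sphere outline: circle perpendicular to view ray
    w=(v-b)/np.linalg.norm(v-b); e1=np.cross(w,Yc); e1/=np.linalg.norm(e1); e2=np.cross(w,e1)
    o=proj(s,b+.009*(np.cos(th)[:,None]*e1+np.sin(th)[:,None]*e2))
    print(ph,"rows",o[:,1].min().round(1),o[:,1].max().round(1))
E
python3 st.py
```

```text
t 27.9 cage mm [-47.87 105.62 173.06] F cage [-1.51  0.02  2.48] q [-0.08  0.26 -0.18  1.14 -0.    0.2 ] w 16.1 gf 29.058214724063873
yaw err deg 180.04 z [-0. -0. -1.]
top edge row 258 [104. 100.  46.  60.  62.  65.]
67 rows 263.7 303.3
71 rows 258.2 296.9
75 rows 253.2 291.1
79 rows 248.9 285.9
```

servo_tool --steps '[[[0.1, 0, 0.3], [0, 0, 0], 0.84], [[0.1, 0, 0.3], [0, 0, 0], 0.84], [[0.1, 0, 0.3], [0, 0, 0], 0.84], [[0, 0, 0.3], [0, 0, 0], 0.84], [[0, 0, 0], [0, 0, 0], 0.84], [[0, 0, 0], [0, 0, 0], 0.84], [[0, 0, 0], [0, 0, 0], 0.84], [[0, 0, 0], [0, 0, 0], 0.84]]'

```text
t: 28.95
eef_pos: [0.5306, 0.0354, 0.1718]
ee_rot: [[-0.959, 0.284, -0.0], [0.284, 0.959, -0.0], [0.0, -0.0, -1.0]]
contact_force: [-1.8, 0.3, 2.8]
grip_width: 0.0155
gripper_force: 29.1
```

```bash
python3 st.py
```

```text
t 28.95 cage mm [-48.26 105.64 171.83] F cage [-1.81 -0.19  2.83] q [-0.08  0.26 -0.18  1.14 -0.    0.2 ] w 15.5 gf 29.142218828201294
yaw err deg 180.05 z [-0. -0. -1.]
top edge row 267 [73. 76. 78. 81. 82. 83.]
67 rows 265.6 305.6
71 rows 260.0 299.1
75 rows 255.0 293.2
79 rows 250.6 287.9
```

servo_tool --steps '[[[0.1, 0, 0.3], [0, 0, 0], 0.84], [[0, 0, 0.3], [0, 0, 0], 0.84], [[0.1, 0, 0.3], [0, 0, 0], 0.84], [[0, 0, 0.3], [0, 0, 0], 0.84], [[0, 0, 0], [0, 0, 0], 0.84], [[0, 0, 0], [0, 0, 0], 0.84], [[0, 0, 0], [0, 0, 0], 0.84], [[0, 0, 0], [0, 0, 0], 0.84]]'

```text
t: 30.0
eef_pos: [0.5303, 0.0355, 0.1706]
ee_rot: [[-0.959, 0.284, -0.0], [0.284, 0.959, -0.0], [0.0, -0.0, -1.0]]
contact_force: [-2.2, 1.3, 3.1]
grip_width: 0.0154
gripper_force: 29.2
```

```bash
sed -i 's/^g=s.*/g=s["pixels"][:,:,0].astype(float)[:,276:282].mean(1); print("col from 245",g[245:310].astype(int).tolist())/' st.py; python3 st.py
```

```text
t 30.0 cage mm [-48.55 105.64 170.58] F cage [-2.52  0.6   3.1 ] q [-0.08  0.26 -0.18  1.13 -0.    0.2 ] w 15.4 gf 29.237093925476074
yaw err deg 180.05 z [-0. -0. -1.]
col from 245 [105, 105, 105, 104, 105, 104, 105, 104, 104, 104, 104, 103, 102, 90, 59, 61, 64, 66, 70, 71, 74, 76, 78, 80, 82, 83, 85, 88, 88, 91, 92, 95, 96, 98, 101, 102, 103, 104, 105, 104, 102, 99, 98, 97, 96, 95, 94, 94, 92, 90, 87, 83, 86, 93, 94, 93, 94, 93, 94, 93, 95, 93, 94, 94, 100]
67 rows 267.3 307.7
71 rows 261.7 301.1
75 rows 256.6 295.1
79 rows 252.1 289.7
```

servo_tool --steps '[[[0.1, 0, 0.3], [0, 0, 0], 0.84], [[0, 0, 0.3], [0, 0, 0], 0.84], [[0.1, 0, 0.3], [0, 0, 0], 0.84], [[0, 0, 0], [0, 0, 0], 0.84], [[0, 0, 0], [0, 0, 0], 0.84], [[0, 0, 0], [0, 0, 0], 0.84], [[0, 0, 0], [0, 0, 0], 0.84], [[0, 0, 0], [0, 0, 0], 0.84]]'

```text
t: 31.05
eef_pos: [0.5302, 0.0355, 0.1697]
ee_rot: [[-0.959, 0.284, -0.0], [0.284, 0.959, -0.0], [0.0, -0.0, -1.0]]
contact_force: [-3.5, 1.8, 3.9]
grip_width: 0.0158
gripper_force: 29.3
```

```bash
python3 st.py
```

```text
t 31.05 cage mm [-48.68 105.66 169.74] F cage [-3.91  0.72  3.91] q [-0.08  0.26 -0.18  1.13 -0.    0.2 ] w 15.8 gf 29.31278944015503
yaw err deg 180.05 z [-0. -0. -1.]
col from 245 [105, 105, 105, 104, 104, 104, 104, 104, 103, 104, 104, 105, 102, 88, 58, 62, 64, 67, 69, 72, 74, 77, 78, 80, 83, 83, 85, 87, 89, 90, 92, 95, 97, 98, 101, 102, 103, 104, 105, 102, 101, 99, 98, 97, 96, 95, 94, 93, 92, 90, 88, 83, 86, 94, 94, 94, 94, 94, 94, 94, 93, 95, 93, 94, 94]
67 rows 268.4 309.1
71 rows 262.7 302.4
75 rows 257.6 296.4
79 rows 253.1 290.9
```

servo_tool --steps '[[[0.3, 0, 0], [0, 0, 0], 0.84], [[0, 0, 0.2], [0, 0, 0], 0.84], [[0, 0, 0.2], [0, 0, 0], 0.84], [[0, 0, 0.2], [0, 0, 0], 0.84], [[0, 0, 0], [0, 0, 0], 0.84], [[0, 0, 0], [0, 0, 0], 0.84], [[0, 0, 0], [0, 0, 0], 0.84], [[0, 0, 0], [0, 0, 0], 0.84]]'

```text
t: 32.1
eef_pos: [0.5301, 0.0355, 0.1692]
ee_rot: [[-0.959, 0.284, 0.0], [0.284, 0.959, -0.0], [-0.0, -0.0, -1.0]]
contact_force: [-2.1, 0.5, 2.7]
grip_width: 0.0157
gripper_force: 29.3
```

```bash
python3 st.py
```

```text
t 32.1 cage mm [-48.74 105.63 169.2 ] F cage [-2.12 -0.08  2.74] q [-0.08  0.26 -0.19  1.13 -0.    0.2 ] w 15.7 gf 29.339656233787537
yaw err deg 180.04 z [ 0. -0. -1.]
col from 245 [105, 106, 105, 105, 105, 104, 104, 104, 104, 104, 103, 103, 102, 87, 59, 62, 65, 66, 69, 71, 75, 76, 78, 81, 82, 83, 86, 87, 89, 90, 92, 94, 97, 99, 100, 102, 103, 105, 105, 103, 100, 99, 97, 97, 97, 95, 95, 93, 92, 90, 87, 84, 86, 94, 94, 94, 94, 94, 94, 93, 94, 94, 94, 94, 94]
67 rows 269.1 310.0
71 rows 263.4 303.3
75 rows 258.3 297.2
79 rows 253.7 291.7
```

servo_tool --steps '[[[0.1, 0, 0.25], [0, 0, 0], 0.84], [[0, 0, 0.25], [0, 0, 0], 0.84], [[0, 0, 0.25], [0, 0, 0], 0.84], [[0, 0, 0.25], [0, 0, 0], 0.84], [[0, 0, 0], [0, 0, 0], 0.84], [[0, 0, 0], [0, 0, 0], 0.84], [[0, 0, 0], [0, 0, 0], 0.84], [[0, 0, 0], [0, 0, 0], 0.84]]'

```text
t: 33.15
eef_pos: [0.53, 0.0356, 0.1683]
ee_rot: [[-0.959, 0.284, 0.0], [0.284, 0.959, -0.0], [-0.0, -0.0, -1.0]]
contact_force: [-2.3, 0.2, 5.0]
grip_width: 0.0158
gripper_force: 29.5
```

```bash
python3 st.py
```

```text
t 33.15 cage mm [-48.88 105.67 168.34] F cage [-2.28 -0.51  4.97] q [-0.08  0.26 -0.19  1.13 -0.    0.2 ] w 15.8 gf 29.478071630001068
yaw err deg 180.05 z [ 0. -0. -1.]
col from 245 [106, 105, 105, 105, 105, 105, 105, 104, 104, 104, 103, 104, 102, 87, 59, 62, 64, 66, 69, 71, 73, 77, 79, 80, 82, 83, 85, 87, 89, 91, 93, 94, 97, 97, 100, 102, 103, 105, 105, 102, 101, 99, 98, 98, 97, 95, 95, 94, 92, 90, 88, 83, 85, 95, 94, 93, 94, 93, 95, 95, 94, 94, 94, 94, 94]
67 rows 270.3 311.4
71 rows 264.5 304.6
75 rows 259.3 298.5
79 rows 254.7 292.9
```

servo_tool --steps '[[[0.1, 0, 0.1], [0, 0, 0], 0.84], [[0, 0, 0.1], [0, 0, 0], 0.84], [[0, 0, 0], [0, 0, 0], 0.84], [[0, 0, 0], [0, 0, 0], 0.84], [[0, 0, 0], [0, 0, 0], 0.84], [[0, 0, 0], [0, 0, 0], 0.84], [[0, 0, 0], [0, 0, 0], 0.84], [[0, 0, 0], [0, 0, 0], 0.84]]'

```text
t: 34.2
eef_pos: [0.53, 0.0356, 0.1683]
ee_rot: [[-0.959, 0.284, 0.001], [0.284, 0.959, -0.0], [-0.001, 0.0, -1.0]]
contact_force: [-3.0, 0.2, 5.6]
grip_width: 0.0158
gripper_force: 29.5
```

```bash
python3 st.py
```

```text
t 34.2 cage mm [-48.84 105.68 168.31] F cage [-2.89 -0.69  5.63] q [-0.08  0.26 -0.19  1.13 -0.    0.2 ] w 15.8 gf 29.522976279258728
yaw err deg 180.05 z [ 0.001 -0.    -1.   ]
col from 245 [106, 105, 105, 105, 104, 105, 104, 105, 105, 104, 103, 104, 103, 87, 59, 62, 65, 67, 69, 71, 74, 77, 78, 81, 82, 84, 85, 87, 89, 91, 93, 94, 97, 98, 99, 101, 103, 105, 105, 103, 100, 99, 98, 97, 96, 97, 95, 94, 92, 90, 87, 85, 85, 95, 94, 95, 95, 94, 93, 94, 94, 94, 94, 93, 94]
67 rows 270.3 311.5
71 rows 264.6 304.7
75 rows 259.4 298.5
79 rows 254.7 293.0
```

The handle has reached its stop: 0.2 mm of command gave no travel, and the estimated angle is 75–76°. Now I'll ease off, open and withdraw.

servo_tool --steps '[[[0, 0, -0.3], [0, 0, 0], 0.82], [[0, 0, 0], [0, 0, 0], 0.79], [[0, 0, 0], [0, 0, 0], 0.75], [[0, 0, 0], [0, 0, 0], 0.68], [[0, 0, 0], [0, 0, 0], 0.62], [[0, 0, 0], [0, 0, 0], 0.62], [[0, 0, 0], [0, 0, 0], 0.62], [[0, 0, 0], [0, 0, 0], 0.62]]'

```text
t: 35.25
eef_pos: [0.5298, 0.0357, 0.1683]
ee_rot: [[-0.959, 0.283, 0.0], [0.283, 0.959, -0.0], [-0.0, -0.0, -1.0]]
contact_force: [0.3, -1.1, 0.5]
grip_width: 0.0323
gripper_force: 0.0
```

servo_tool --steps '[[[0, 0, -5], [0, 0, 0], 0.62], [[0, 0, -10], [0, 0, 0], 0.62], [[0, 0, -20], [0, 0, 0], 0.62], [[0, 0, -30], [0, 0, 0], 0.62], [[0, 0, -30], [0, 0, 0], 0.62], [[0, 0, -25], [0, 0, 0], 0.62], [[20, -40, 0], [0, 0, 0], 0.62], [[20, -40, 0], [0, 0, 0], 0.62]]'

```text
t: 36.25
eef_pos: [0.4686, -0.0303, 0.2894]
ee_rot: [[-0.959, 0.282, 0.002], [0.282, 0.959, -0.001], [-0.002, -0.0, -1.0]]
contact_force: [1.6, -1.6, 0.3]
grip_width: 0.0326
gripper_force: 0.0
```

Run:
```python
from h import *
from scipy import ndimage
import cv2
st=manip.state(); print(st["t"],st["eef_pos"],st["contact_force"])
# fully-down knob predicted after sliding ~71 mm; detect ball in wrist image
s=manip.snapshot("wrist"); c=-.2875
Xc=np.array([np.cos(c),np.sin(c),0]);Yc=np.array([-Xc[1],Xc[0],0])
k=np.array([.5079,-.0317,.185])+.071*Yc
q=proj(s,k)[0]; print("pred",q)
ax=k+.0483*Xc; ax[2]=.172
for ph in(65,70,80): a=np.radians(ph); print(ph,proj(s,ax-.05*np.sin(a)*Xc+[0,0,.05*np.cos(a)])[0].round(1))
u,v=q.round().astype(int); g=cv2.cvtColor(s["pixels"],cv2.COLOR_RGB2GRAY)[v-40:v+40,u-40:u+40]
G=cv2.resize(g,None,fx=4,fy=4,interpolation=cv2.INTER_CUBIC)
h=cv2.HoughCircles(G,cv2.HOUGH_GRADIENT,2,30,param1=80,param2=25,minRadius=30,maxRadius=60)
print(None if h is None else [(u-40+a/4,v-40+b/4,r/4) for a,b,r in h[0][:5]])
```

```text
36.25 [ 0.46856018 -0.03026427  0.2893927 ] [ 1.57562919 -1.59320184  0.27991648]
pred [367.5509414  249.71778595]
65 [369.9 256.7]
70 [368.7 253. ]
80 [366.3 246.8]
[(np.float64(369.25), np.float64(249.75), np.float32(10.2)), (np.float64(392.75), np.float64(255.25), np.float32(8.65)), (np.float64(384.75), np.float64(265.75), np.float32(12.5)), (np.float64(383.25), np.float64(278.75), np.float32(14.15)), (np.float64(378.25), np.float64(270.75), np.float32(13.05))]
```

The ball is seen at (369,250) and predicted at (368,250) for fully down in the keeper's notch. The robot is clear, so I'll hand in.

```bash
python3 -c "
from cell import manip
print(manip.finish_job())"
```

```text
the job is handed in; nothing more can be done
None
```

The bolt is slid about 71 mm to its stop in the keeper, the handle is turned fully down in the keeper's notch and released, and the job was handed in at about 36 s. By the readings, force on the keeper and channel stayed under 12 N, and the bottle, sprayer and forceps were not touched.

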